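# Draw the filter pot's lid down evenly with its four wing knobs

### The arm

A 7-joint arm with a two-finger parallel gripper is mounted at the origin on the work surface. World frame = base frame: x ahead of the robot, y to its left, z up, the work surface at z = 0. Lengths are in m, angles in rad, forces in N, time in s.
With the tool pointing down it reaches from about 0.4 to 0.85 m from the base axis. Payload 10.4 kg.
Tool frame: the origin (TCP) lies at the very end of the fingers, on their centre line; the grasp point (between the pads) lies manip.grasp_offset behind it (manip.grasp_offset is the distance from the TCP to the grasp point, in m); z points along the fingers, x is the direction in which the jaws open and shut, and the axes are right-handed (so a half turn about z gives the same grasp; the last joint's range is limited). The gripper opens to 85 mm and grips with 20 to 120 N. Pads are 22 mm wide; open, the fingers measure 114 mm over their backs; the gripper's body (76 mm by 85 mm) begins 54 mm behind the grasp point. The pads swing forward as they close: fully open they stand 13 mm farther back than shut.
Start: joints at [1.119, 0.332, -0.065, 1.46, 0.022, 1.35, -0.088], TCP at [0.26, -0.568, 0.231] pointing down, gripper open.
Joint ranges: [-2.6, 2.6], [-0.5, 2.12], [-1.47, 1.34], [0.16, 2.42], [-1.27, 4.41], [0.06, 2.06], [-2.6, 2.6]. Speed limits (rad/s): [2.22, 2.22, 2.79, 2.79, 3.14, 3.14, 3.14].

### API

Orientations are given as a unit quaternion [x, y, z, w].
In Python, from workcell import manip gives the robot as it stands.
- The arm moves only by the shell command python3 -m crank 'ROWS' [FORCE]. ROWS is JSON, a list that holds one entry, the list of rows, each a list of 7 numbers: the shift along the world's x, y, z in units of 60 mm (1.0 is 60 mm), then the turn, a rotation vector about the world's x, y, z in units of 5 degrees (1.0 is 5 degrees), then the finger opening in mm, from 0 to 85.4. A call has 1 to 8 rows; each row shifts and turns the commanded pose from where the row before left it; what a row does not reach is not made up. A row lasts 1/8 s, in which the tool goes at most 62.5 mm and 10.7 degrees, less where a joint would pass 70% of its speed; a pose out of reach is approached as far as the arm can. A call is refused whole if a number of a shift passes 1 or a number of a turn 1, either way. A call with a gripper value outside its range is refused whole. The fingers move at their own pace and stop on an object; FORCE is the grip in N (left out, the last holds). Time passes only in rows, so rows that do not move let the fingers close. It gives the time, the measured TCP pose, the force and the opening at its end, in the units of the state.
- manip.get_obs(): the state, without advancing time (a new reading comes with each control period).
- manip.camera(name): name is "side" or "top"; returns (picture, depth): 384x512x3 uint8, blue, green, red; 384x512 float32, m along the optical axis (not along the pixel's ray), 0 where there is no reading.
- manip.get_calibration(name): a dict with "fx", "fy", "cx", "cy" (pixels), "k1" (the pictures are not rectified: a ray, as slopes to the right and down, at radius r is drawn at 1 + k1 r^2 times it, then the intrinsics apply), "rvec" (rotation vector, rad) and "tvec" (3), from world to camera coordinates, as OpenCV has them. Camera axes: x right, y down, z forward; pixel columns grow to the right and rows downward; lengths in m; the calibration is good to about 2 mm. A picture is of the moment at which its call begins. get_calibration takes no time and is no camera call.
- manip.hand_in(): hands the job in, once; it reports no verdict.
The state is a dict: "clock": time; "joint_pos": joint angles; "joint_velocities": joint speeds; "tau": joint torques, N m; "position": TCP position; "ee_rot": TCP orientation; "ft_force": force on the tool from outside, world axes, zero at the start; "torque": the same for the moment, N m; "grip_width": opening from 0.0 (shut) to 1.0 (fully open).
Only numpy, scipy, OpenCV 4.12 (cv2) and the standard library are available. Lean on these libraries where they do the work, as an engineer would, in place of code of your own. Each camera call takes 0.05 s, during which the arm holds its last target.

### The job

Fasten the lid of the water-filter pot: turn its four wing knobs clockwise a little at a time, crisscross. First take one knob about 40 degrees, then the knob diagonally opposite, then the other two the same; then go round again, finishing one diagonal pair before the other, until each knob is snug by feel, never forced, and the lid lies flat on the rim with all four holding it. Let go and leave everything else as it lies.

Things in the scene. Friction and masses are not known exactly. Their poses are not given: they have to be found in the camera images.
- housing: Grey square water-filter pot, 170 x 170 mm, 60 mm high (its four locating lugs 72 mm), fixed to the shelf board, with a pipe stub on two opposite sides. Origin: centre of its underside; z up, x and y along its sides.
- rim_center (a point): Centre of the pot's flat top rim (60 mm above the board), on which the lid must finally lie. Axes as the pot.
- lid_center (a point): Centre of the loose aluminium lid, 170 x 170 x 8 mm, 0.5 kg (this point is half-way up the plate), held between four lugs. While it is tilted its low edge meets the rim early, so a knob snugged then loses some grip as the lid comes flat. Sprung pads hold it 6.6 mm above the rim at the start (point 10.6 mm above the rim; seated: 4 mm above the rim). z up.
- stud1: Fixed upright steel stud through the lid's +x +y corner, 60 mm in pot x and y from the pot's centre; it carries black wing knob 1 and the knob's clamp collar. Origin at board level; z up. Diagonal partners: 1 with 3, 2 with 4.
- knob1_grip (a point): Grip point of wing knob 1 on its axis, 112 mm above the board. The wing is an upright bar 40 mm long (this point's x axis), 12 mm thick (its y axis), from 90 to 124 mm above the board, on a round flange of radius 16 mm, 82 to 90 mm above the board. The point turns with the knob.
- knob1 (a joint): Turn of wing knob 1 (rad): 0 at the start, growing clockwise from above (tightening); it stays where left. The knob keeps its height: a collar inside goes down on to the lid, 6 mm per rad. Turning it takes about 0.18 N m until its corner seats, at a hidden 1.05 to 1.8 rad; then the torque climbs by 0.5 to 1.5 N m per rad: 0.15 to 0.2 N m more is snug, 0.3 N m more too much.
- stud2: Fixed upright steel stud through the lid's +x -y corner, 60 mm in pot x and y from the pot's centre; it carries black wing knob 2 and the knob's clamp collar. Origin at board level; z up. Diagonal partners: 1 with 3, 2 with 4.
- knob2_grip (a point): Grip point of wing knob 2 on its axis, 112 mm above the board. The wing is an upright bar 40 mm long (this point's x axis), 12 mm thick (its y axis), from 90 to 124 mm above the board, on a round flange of radius 16 mm, 82 to 90 mm above the board. The point turns with the knob.
- knob2 (a joint): Turn of wing knob 2 (rad): 0 at the start, growing clockwise from above (tightening); it stays where left. The knob keeps its height: a collar inside goes down on to the lid, 6 mm per rad. Turning it takes about 0.18 N m until its corner seats, at a hidden 1.05 to 1.8 rad; then the torque climbs by 0.5 to 1.5 N m per rad: 0.15 to 0.2 N m more is snug, 0.3 N m more too much.
- stud3: Fixed upright steel stud through the lid's -x -y corner, 60 mm in pot x and y from the pot's centre; it carries black wing knob 3 and the knob's clamp collar. Origin at board level; z up. Diagonal partners: 1 with 3, 2 with 4.
- knob3_grip (a point): Grip point of wing knob 3 on its axis, 112 mm above the board. The wing is an upright bar 40 mm long (this point's x axis), 12 mm thick (its y axis), from 90 to 124 mm above the board, on a round flange of radius 16 mm, 82 to 90 mm above the board. The point turns with the knob.
- knob3 (a joint): Turn of wing knob 3 (rad): 0 at the start, growing clockwise from above (tightening); it stays where left. The knob keeps its height: a collar inside goes down on to the lid, 6 mm per rad. Turning it takes about 0.18 N m until its corner seats, at a hidden 1.05 to 1.8 rad; then the torque climbs by 0.5 to 1.5 N m per rad: 0.15 to 0.2 N m more is snug, 0.3 N m more too much.
- stud4: Fixed upright steel stud through the lid's -x +y corner, 60 mm in pot x and y from the pot's centre; it carries black wing knob 4 and the knob's clamp collar. Origin at board level; z up. Diagonal partners: 1 with 3, 2 with 4.
- knob4_grip (a point): Grip point of wing knob 4 on its axis, 112 mm above the board. The wing is an upright bar 40 mm long (this point's x axis), 12 mm thick (its y axis), from 90 to 124 mm above the board, on a round flange of radius 16 mm, 82 to 90 mm above the board. The point turns with the knob.
- knob4 (a joint): Turn of wing knob 4 (rad): 0 at the start, growing clockwise from above (tightening); it stays where left. The knob keeps its height: a collar inside goes down on to the lid, 6 mm per rad. Turning it takes about 0.18 N m until its corner seats, at a hidden 1.05 to 1.8 rad; then the torque climbs by 0.5 to 1.5 N m per rad: 0.15 to 0.2 N m more is snug, 0.3 N m more too much.
- seal_ring_center (a point): White flush-valve seal ring, 68 mm across, 8 mm high, lying by the pot; bystander.
- clamp_center (a point): Steel pipe clamp, a 48 mm band 12 mm high with a bolt block, lying by the pot; bystander.
- screwdriver_grip (a point): Screwdriver (grip of its handle) lying by the pot; bystander.
There are look-alikes about, which are no part of the job. What is meant by the part that bears lid_center is not blue or brown, and is the larger of those in its own colour.

How it is judged:
By the outcome, as a careful person would: the job done as asked, in the order asked, and still so for the second after the job is handed in, with the robot touching nothing.
It also fails if it takes over 72 s, if anything falls off the work surface, if the arm or the gripper's body presses on something with over 40 N, if the wrist force passes 120 N, or if a joint passes its speed limit or range.

## Working session

There is one attempt and no reset: what is moved stays moved. The work goes in short steps, Python scripts to look and compute and a shell command to move; the robot and the scene stay as the last step left them, time stands still between calls to the robot, and variables do not carry over. Pictures are saved under pics/ and viewed, and the job is handed in when it is done.

```bash
ls; mkdir -p pics; python3 - <<'E'
from workcell import manip
import cv2
o=manip.get_obs()
for k,v in o.items(): print(k,v)
print(manip.grasp_offset)
for n in("side","top"):
    im,d=manip.camera(n); cv2.imwrite(f"pics/{n}0.png",im)
    import numpy as np; np.save(f"pics/{n}0d.npy",d)
    print(n,manip.get_calibration(n))
E
```

```text
pics
clock 0.0
joint_pos [ 1.11938147  0.33286047 -0.06470537  1.46095123  0.0216072   1.34992121
 -0.08849873]
joint_velocities [ 6.82858000e-04  2.04383347e-03  1.04671595e-03  7.93241555e-05
 -9.55837428e-04  2.07442109e-04  1.31511972e-03]
tau [ 9.13686326e-04 -6.25433278e+01  5.00374788e-02 -3.91606879e+01
  1.64648693e-02  9.84066428e-03  4.45240619e-05]
position [ 0.25970468 -0.56806208  0.23051835]
ee_rot [ 8.41373582e-01 -5.40453489e-01 -6.26829781e-04 -3.58689657e-04]
ft_force [0.0509595  0.00876533 0.45562568]
torque [-0.0164893   0.01414615 -0.05461534]
grip_width 0.9987119334092404
0.0187
side {'fx': 468.3546585048513, 'fy': 468.3546585048513, 'cx': 263.89254205779116, 'cy': 185.248910000595, 'k1': 0.04963009181725189, 'rvec': array([ 2.25098919, -0.13302873,  0.03324773]), 'tvec': array([-0.5388705 ,  0.12285818,  1.17459967])}
top {'fx': 472.7448823634789, 'fy': 472.7448823634789, 'cx': 249.5794262684048, 'cy': 182.15668985241453, 'k1': -0.06376675254783877, 'rvec': array([ 2.13766356, -2.18084419,  0.12320722]), 'tvec': array([-0.01433928,  0.54172642,  1.27938295])}
```

View pics/top0.png

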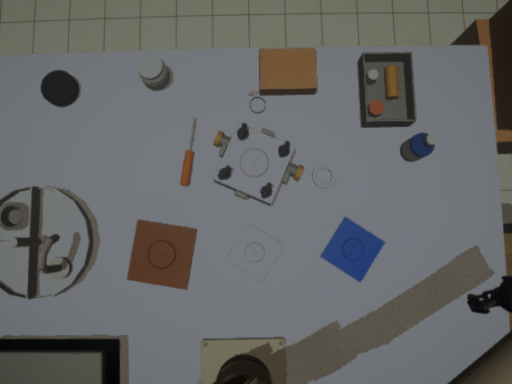

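View pics/side0.png

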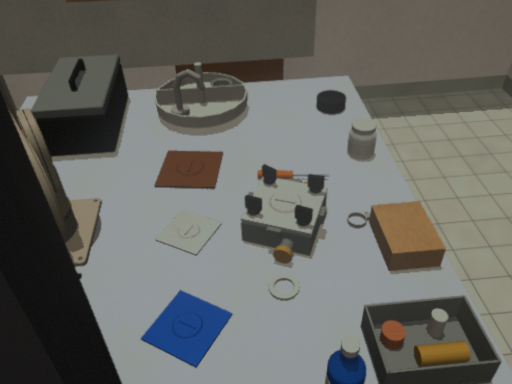

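The top view shows the pot with its aluminium lid at about (255,162). The black wing knobs are at (243,131), (284,150), (266,190) and (224,173). The blue, brown and small white plates are look-alikes. I'll enlarge this area.

```bash
python3 - <<'E'
import cv2,numpy as np
im=cv2.imread("pics/top0.png")[105:220,195:325]
cv2.imwrite("pics/top0c.png",cv2.resize(im,None,fx=5,fy=5,interpolation=cv2.INTER_CUBIC))
im=cv2.imread("pics/side0.png")[155:275,230:345]
cv2.imwrite("pics/side0c.png",cv2.resize(im,None,fx=5,fy=5,interpolation=cv2.INTER_CUBIC))
E
```

```text
(no output)
```

View pics/top0c.png

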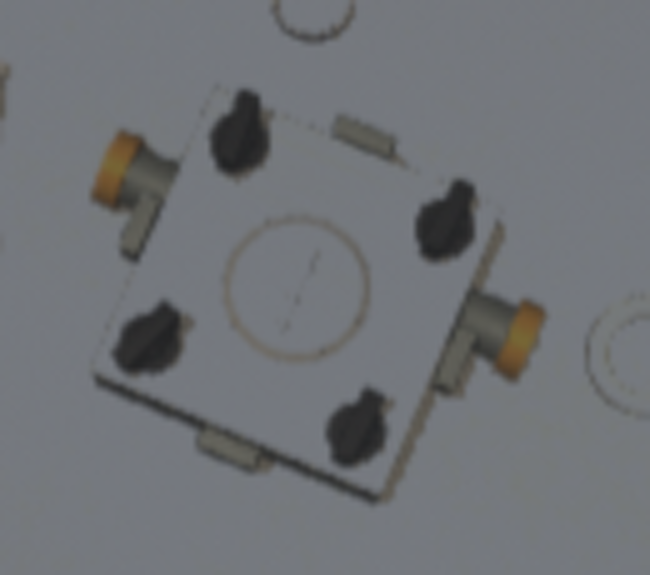

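View pics/side0c.png

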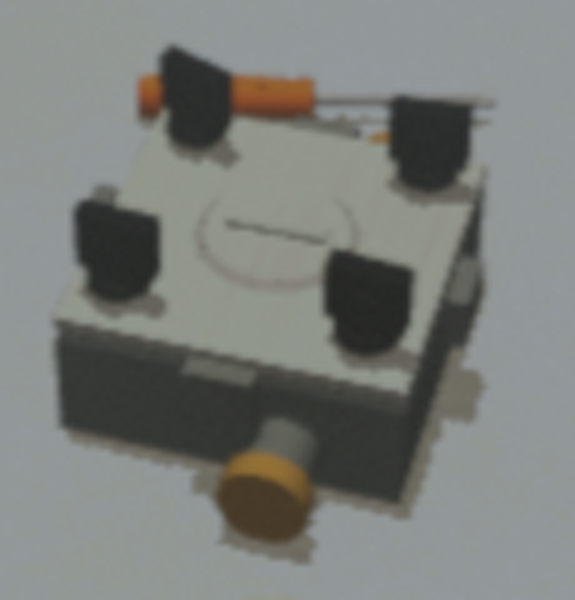

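```bash
cat > h.py <<'E'
import cv2,numpy as np
from workcell import manip
from scipy.spatial.transform import Rotation as R
def cloud(name,d):
    c=manip.get_calibration(name)
    h,w=d.shape; v,u=np.mgrid[:h,:w]
    K=np.array([[c['fx'],0,c['cx']],[0,c['fy'],c['cy']],[0,0,1]])
    # distorted = r*(1+k1 r^2)
    p=cv2.undistortPoints(np.stack([u.ravel(),v.ravel()],1).astype(np.float64)[:,None],K,np.array([c['k1'],0,0,0.]))[:,0]
    z=d.ravel().astype(float)
    P=np.stack([p[:,0]*z,p[:,1]*z,z],1)
    Rm=cv2.Rodrigues(c['rvec'])[0]
    W=(P-c['tvec'])@Rm
    W[z==0]=np.nan
    return W.reshape(h,w,3)
def proj(name,X):
    c=manip.get_calibration(name)
    K=np.array([[c['fx'],0,c['cx']],[0,c['fy'],c['cy']],[0,0,1]])
    return cv2.projectPoints(np.asarray(X,float).reshape(-1,3),c['rvec'],c['tvec'],K,np.array([c['k1'],0,0,0.]))[0][:,0]
E
python3 - <<'E'
from h import *
for n,(r0,r1,c0,c1) in dict(top=(105,220,195,325),side=(155,275,230,345)).items():
    im=cv2.imread(f"pics/{n}0.png"); d=np.load(f"pics/{n}0d.npy"); W=cloud(n,d)[r0:r1,c0:c1]; b=im[r0:r1,c0:c1]
    z=W[...,2]; print(n,"invalid",np.isnan(z).sum(),"hist",np.histogram(z[~np.isnan(z)],bins=np.arange(-.03,.15,.01)))
    k=(z>0.085)
    nl,lab,st,ce=cv2.connectedComponentsWithStats(k.astype(np.uint8))
    for i in range(1,nl):
        if st[i,4]<15: continue
        P=W[lab==i]; P=P[P[:,2]>0.1]
        if len(P)<8: continue
        m=np.median(P,0); q=P[:,:2]-P[:,:2].mean(0); w,V=np.linalg.eigh(q.T@q/len(q))
        print(n,len(P),P.mean(0).round(4),"zmax",np.nanpercentile(P[:,2],95).round(4),"axis deg",np.degrees(np.arctan2(V[1,1],V[0,1])).round(1),np.sqrt(w).round(4))
    # lid plane
    L=W[(z>0.066)&(z<0.082)]
    hull=cv2.minAreaRect(L[:,:2].astype(np.float32)*1000); print("lid",hull,np.median(L[:,2]),len(L))
    A=np.c_[L[:,:2]-np.median(L[:,:2],0),np.ones(len(L))]; print(np.linalg.lstsq(A,L[:,2],rcond=None)[0])
E
```

```text
top invalid 54 hist (array([   0,    1, 4889, 5299,   60,   28,  137,  247,   50,  194, 3198,
        343,   92,   36,   55,  267,    0]), array([-3.0000000e-02, -2.0000000e-02, -1.0000000e-02,  6.9388939e-18,
        1.0000000e-02,  2.0000000e-02,  3.0000000e-02,  4.0000000e-02,
        5.0000000e-02,  6.0000000e-02,  7.0000000e-02,  8.0000000e-02,
        9.0000000e-02,  1.0000000e-01,  1.1000000e-01,  1.2000000e-01,
        1.3000000e-01,  1.4000000e-01]))
top 91 [ 0.6659 -0.0082  0.1202] zmax 0.1263 axis deg 158.1 [0.0042 0.0115]
top 89 [ 0.6172 -0.1168  0.1211] zmax 0.1269 axis deg 149.7 [0.0042 0.0117]
top 95 [0.5572 0.0412 0.1202] zmax 0.1276 axis deg 131.9 [0.0041 0.0113]
top 83 [ 0.5085 -0.0675  0.1219] zmax 0.1279 axis deg 151.9 [0.0041 0.0112]
lid ((588.8768310546875, -37.93589782714844), (197.90777587890625, 198.0236053466797), 76.92707824707031) 0.07511626847248812 3520
[-0.00045795  0.00087548  0.07505899]
side invalid 56 hist (array([   0,    0, 4458, 3520,  338,  346,  273,  395,  342,  224, 2644,
        265,  229,  214,  228,  268,    0]), array([-3.0000000e-02, -2.0000000e-02, -1.0000000e-02,  6.9388939e-18,
        1.0000000e-02,  2.0000000e-02,  3.0000000e-02,  4.0000000e-02,
        5.0000000e-02,  6.0000000e-02,  7.0000000e-02,  8.0000000e-02,
        9.0000000e-02,  1.0000000e-01,  1.1000000e-01,  1.2000000e-01,
        1.3000000e-01,  1.4000000e-01]))
side 149 [0.5596 0.0333 0.1152] zmax 0.1248 axis deg 136.0 [0.0036 0.0121]
side 174 [ 0.6678 -0.0154  0.1148] zmax 0.1248 axis deg 157.7 [0.0033 0.0116]
side 187 [ 0.5104 -0.0752  0.1151] zmax 0.1244 axis deg 155.2 [0.0036 0.012 ]
side 200 [ 0.6185 -0.1242  0.115 ] zmax 0.1244 axis deg 151.5 [0.0036 0.0119]
lid ((591.522216796875, -40.89042663574219), (202.6668701171875, 194.26698303222656), 73.89029693603516) 0.07431659203237329 2842
[-0.00143429  0.00878912  0.07441764]
```

```bash
cat > fit.py <<'E'
from h import *
from scipy.optimize import minimize
def fit(tag,a0,p0=(0.5885,-0.039,-24.3),verbose=True):
    # p: x,y,yaw, then per-knob bar angle deg ; per camera px offsets
    S={}
    for n,(r0,r1,c0,c1) in dict(top=(105,220,195,325),side=(140,285,230,345)).items():
        im=cv2.imread(f"pics/{tag}_{n}.png" if tag!='0' else f"pics/{n}0.png")
        m=(im.max(2)<70).astype(np.float32); S[n]=m
    corners=[(60,60),(60,-60),(-60,-60),(-60,60)]
    SC=4
    def masks(p,n,i):
        yaw=np.radians(p[2]); c=np.array([p[0],p[1]]); k=corners[i]
        xy=c+np.array([np.cos(yaw)*k[0]-np.sin(yaw)*k[1],np.sin(yaw)*k[0]+np.cos(yaw)*k[1]])/1000
        a=np.radians(p[3+i]); ux=np.array([np.cos(a),np.sin(a)]); uy=np.array([-ux[1],ux[0]])
        pts=[np.r_[xy+sx*.02*ux+sy*.006*uy,z] for sx in(-1,1) for sy in(-1,1) for z in(.09,.124)]
        fl=[np.r_[xy+.016*np.array([np.cos(t),np.sin(t)]),z] for t in np.linspace(0,2*np.pi,24) for z in(.082,.09)]
        off=p[7:9] if n=='top' else p[9:11]
        return proj(n,pts)+off,proj(n,fl)+off,proj(n,np.r_[xy,.11])[0]
    def cost(p):
        t=0
        for n in S:
            for i in range(4):
                b,f,ce=masks(p,n,i)
                o=np.floor(proj(n,[p0[0],p0[1],.11])[0]*0+CE[n][i])-16
                A=np.zeros((32*SC,32*SC),np.float32)
                for q in(b,f):
                    h=cv2.convexHull(((q-o+.5)*SC*16).astype(np.int32)); cv2.fillConvexPoly(A,h,1.0,shift=4)
                A=cv2.resize(A,(32,32),interpolation=cv2.INTER_AREA)
                x,y=o.astype(int); t+=((A-S[n][y:y+32,x:x+32])**2).sum()
        return t+0.5*(p[7:]**2).sum()*2
    p=np.r_[p0,a0,0,0,0,0]
    CE={n:[masks(p,n,i)[2] for i in range(4)] for n in S}
    best=None
    for it in range(3):
        st=np.r_[.003,.003,1.5,8,8,8,8,1,1,1,1]*(1 if it<2 else .5)
        sim=np.vstack([p]+[p+np.eye(11)[j]*st[j] for j in range(11)])
        r=minimize(cost,p,method='Nelder-Mead',options=dict(initial_simplex=sim,maxiter=1500,maxfev=2500)); p=r.x
        print(it,r.fun,p.round(4))
    yaw=np.radians(p[2])
    for i,k in enumerate(corners):
        xy=p[:2]+np.array([np.cos(yaw)*k[0]-np.sin(yaw)*k[1],np.sin(yaw)*k[0]+np.cos(yaw)*k[1]])/1000
        print("knob",i+1,xy.round(4),"bar deg",p[3+i].round(1))
    for n in S:
        im=cv2.imread(f"pics/{tag}_{n}.png" if tag!='0' else f"pics/{n}0.png")
        r0,r1,c0,c1=dict(top=(105,220,195,325),side=(150,270,230,345))[n]
        I=cv2.resize(im[r0:r1,c0:c1],None,fx=5,fy=5,interpolation=cv2.INTER_CUBIC)
        for i in range(4):
            b,f,_=masks(p,n,i)
            for q,col in((b,(0,255,0)),(f,(0,0,255))):
                h=cv2.convexHull(((q-[c0,r0]+.5)*5).astype(np.int32)); cv2.polylines(I,[h],True,col,1)
        cv2.imwrite(f"pics/fit{tag}_{n}.png",I)
    return p
if __name__=="__main__":
    import sys
    fit('0',[158,150,152,133])
E
python3 fit.py
```

```text
Traceback (most recent call last):
  File "fit.py", line 55, in <module>
    fit('0',[158,150,152,133])
    ~~~^^^^^^^^^^^^^^^^^^^^^^^
  File "fit.py", line 37, in fit
    r=minimize(cost,p,method='Nelder-Mead',options=dict(initial_simplex=sim,maxiter=1500,maxfev=2500)); p=r.x
  File "fit.py", line 23, in cost
    b,f,ce=masks(p,n,i)
           ~~~~~^^^^^^^
  File "fit.py", line 18, in masks
    return proj(n,pts)+off,proj(n,fl)+off,proj(n,np.r_[xy,.11])[0]
                                          ~~~~^^^^^^^^^^^^^^^^^
  File "h.py", line 17, in proj
    c=manip.get_calibration(name)
ValueError: time passes only in moves, steps and waits
```

```bash
python3 - <<'E'
s=open('h.py').read().replace("def cloud","import functools\n@functools.lru_cache(None)\ndef cal(n): return manip.get_calibration(n)\ndef cloud",1).replace("c=manip.get_calibration(name)","c=cal(name)")
open('h.py','w').write(s)
E
time python3 fit.py
```

```text
0 293.4717418080091 [ 5.895000e-01 -3.870000e-02 -2.452970e+01  1.630656e+02  1.529243e+02
  1.516745e+02  1.199569e+02 -1.394000e-01 -1.177000e-01  6.738000e-01
  6.761000e-01]
1 292.8156559658542 [ 5.895000e-01 -3.870000e-02 -2.453360e+01  1.629779e+02  1.526168e+02
  1.516671e+02  1.199463e+02 -1.404000e-01 -1.082000e-01  6.695000e-01
  6.761000e-01]
2 292.33223353112055 [ 5.895000e-01 -3.870000e-02 -2.453440e+01  1.649971e+02  1.526576e+02
  1.516224e+02  1.199374e+02 -1.407000e-01 -1.075000e-01  6.696000e-01
  6.739000e-01]
knob 1 [ 0.669 -0.009] bar deg 165.0
knob 2 [ 0.6192 -0.1182] bar deg 152.7
knob 3 [ 0.51   -0.0684] bar deg 151.6
knob 4 [0.5599 0.0408] bar deg 119.9
real	0m42.246s
user	0m42.038s
sys	0m0.157s
```

View pics/fit0_top.png

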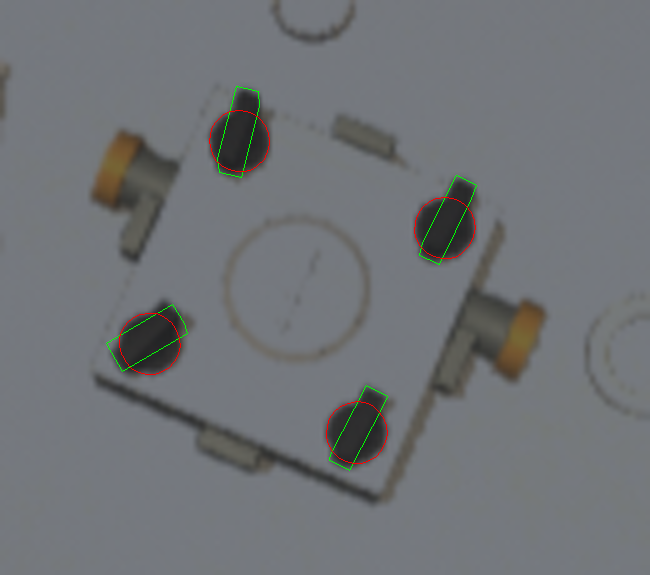

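View pics/fit0_side.png

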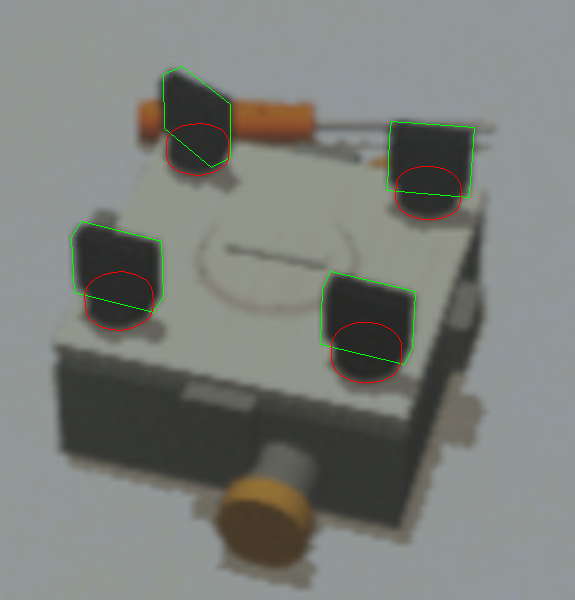

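```bash
python3 - <<'E'
from h import *
im=cv2.imread("pics/top0.png")
xy=[(.669,-.009),(.6192,-.1182),(.51,-.0684),(.5599,.0408)]
T=[]
for n in("top","side"):
  im=cv2.imread(f"pics/{n}0.png"); row=[]
  for k in xy:
    u,v=proj(n,[k[0],k[1],.11])[0]
    c=cv2.getRectSubPix(im,(30,30),(float(u),float(v)))
    c=np.clip(c.astype(float)*2.2,0,255).astype(np.uint8)
    row.append(cv2.resize(c,(195,195),interpolation=cv2.INTER_CUBIC))
  T.append(np.hstack(row))
cv2.imwrite("pics/k.png",np.vstack(T))
W=cloud("top",np.load("pics/top0d.npy")); 
for i,k in enumerate(xy):
  for n in("top","side"):
    W=cloud(n,np.load(f"pics/{n}0d.npy")).reshape(-1,3)
    for z0 in(.112,.117,.12):
      P=W[(W[:,2]>z0)&(np.hypot(W[:,0]-k[0],W[:,1]-k[1])<.03)]
      r=cv2.minAreaRect(P[:,:2].astype(np.float32)*1000)
      b=cv2.boxPoints(r); e=max([(b[1]-b[0]),(b[2]-b[1])],key=lambda v:np.hypot(*v))
      q=P[:,:2]-P[:,:2].mean(0); w,V=np.linalg.eigh(q.T@q)
      print(i+1,n,z0,len(P),"rect",np.degrees(np.arctan2(e[1],e[0]))%180,np.round(r[1],1),"pca",np.degrees(np.arctan2(V[1,1],V[0,1]))%180,P.mean(0).round(4))
E
```

```text
1 top 0.112 77 rect 158.08167 [14.4 39.7] pca 158.04728194645872 [ 0.6669 -0.0083  0.1225]
1 top 0.117 71 rect 158.08165 [12.1 39.7] pca 157.4378284568895 [ 0.6674 -0.008   0.1232]
1 top 0.12 69 rect 158.08165 [12.1 39.7] pca 157.47447495546646 [ 0.6677 -0.008   0.1233]
1 side 0.112 106 rect 162.83578 [15.5 39.3] pca 157.4190331194005 [ 0.6679 -0.0144  0.1203]
1 side 0.117 78 rect 163.87836 [15.5 39.1] pca 157.0624733410183 [ 0.6686 -0.0139  0.1223]
1 side 0.12 63 rect 163.87839 [15.5 37.3] pca 157.06529246729858 [ 0.6682 -0.0133  0.1233]
2 top 0.112 76 rect 149.21739 [13.8 39.4] pca 150.4284611688955 [ 0.6174 -0.1169  0.1232]
2 top 0.117 72 rect 150.29538 [12.  39.2] pca 150.18436245424652 [ 0.6181 -0.1172  0.1237]
2 top 0.12 66 rect 152.27953 [11.7 39.3] pca 150.50347567820006 [ 0.6183 -0.1172  0.1241]
2 side 0.112 125 rect 150.46495 [14.8 40.6] pca 150.83581640975632 [ 0.6193 -0.1233  0.1202]
2 side 0.117 96 rect 152.10971 [13.8 40.6] pca 150.83257163684155 [ 0.6197 -0.1227  0.1219]
2 side 0.12 78 rect 152.10973 [13.8 38.9] pca 149.62390682226913 [ 0.6197 -0.1221  0.1227]
3 top 0.
[... 360 characters left out ...]
e 0.117 90 rect 149.58878 [15.9 38.8] pca 154.3837051411713 [ 0.51   -0.0732  0.122 ]
3 side 0.12 71 rect 149.00908 [15.9 38.4] pca 153.25419125720595 [ 0.5103 -0.0726  0.1229]
4 top 0.112 78 rect 134.30461 [14.2 38.4] pca 132.2677950153539 [0.5576 0.042  0.1231]
4 top 0.117 72 rect 135.96103 [13.  38.4] pca 132.34521843220452 [0.5579 0.0424 0.1238]
4 top 0.12 66 rect 134.30461 [12.1 38.4] pca 131.76072729911263 [0.5584 0.0421 0.1244]
4 side 0.112 95 rect 134.4242 [14.6 41.9] pca 134.8067130764425 [0.5599 0.0344 0.1202]
4 side 0.117 73 rect 131.72108 [14.5 41.8] pca 135.5254027792737 [0.5597 0.0356 0.1221]
4 side 0.12 56 rect 130.60287 [14.5 41.8] pca 133.5750615035508 [0.5603 0.0361 0.1231]
```

View pics/k.png

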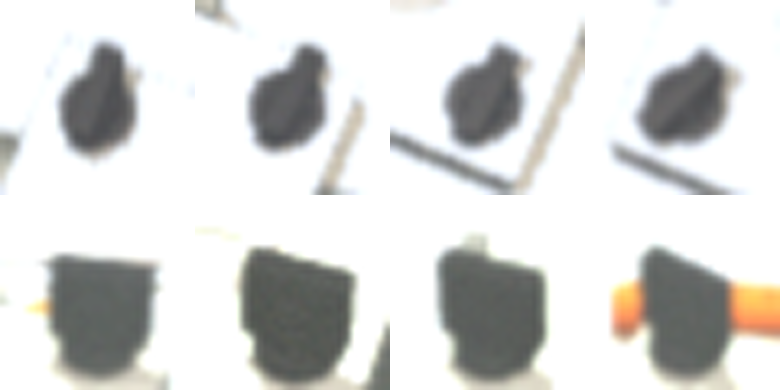

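The fit outlines match the knobs in both views, and the depth data gives these bar angles:

| Knob | Bar angle (deg) |
|---|---|
| 1 | 157.5 |
| 2 | 150.5 |
| 3 | 152 |
| 4 | 132.5 |

I'll move above knob 1 with the jaws turned across its bar.

```bash
python3 -m crank '[[[0.4253,0.5823,0,0,0,0.985,40],[0.4253,0.5823,0,0,0,0.985,40],[0.4253,0.5823,0,0,0,0.985,40],[0.4253,0.5823,0,0,0,0.985,40],[0.4253,0.5823,0,0,0,0.985,40],[0.4253,0.5823,0,0,0,0.985,40],[0.4253,0.5823,0,0,0,0.985,40],[0.4253,0.5823,0,0,0,0.985,40]]]' 60
python3 -m crank '[[[0.4253,0.5823,0,0,0,0.985,40],[0.4253,0.5823,0,0,0,0.985,40],[0.4253,0.5823,0,0,0,0.985,40],[0.4253,0.5823,0,0,0,0.985,40],[0.4253,0.5823,0,0,0,0.985,40],[0.4253,0.5823,0,0,0,0.985,40],[0.4253,0.5823,0,0,0,0.985,40],[0.4253,0.5823,0,0,0,0.985,40]]]'
```

```text
clock: 1.1
position: [0.4645, -0.2876, 0.2311]
ee_rot: [0.975, -0.224, -0.0, -0.0]
ft_force: [-0.5, 0.1, -0.1]
grip_width: 0.469
clock: 2.1
position: [0.6687, -0.0085, 0.2309]
ee_rot: [0.993, 0.118, -0.0, -0.0]
ft_force: [0.5, 0.2, -0.2]
grip_width: 0.467
```

```bash
python3 -m crank '[[[0,0,-0.122,0,0,0.984,40],[0,0,-0.122,0,0,0.984,40],[0,0,-0.122,0,0,0.984,40],[0,0,-0.122,0,0,0.984,40],[0,0,-0.122,0,0,0.984,40],[0,0,-0.122,0,0,0.984,40],[0,0,-0.122,0,0,0.984,40],[0,0,-0.122,0,0,0.984,40]]]'
python3 -m crank '[[[0,0,-0.122,0,0,0.984,35],[0,0,-0.122,0,0,0.984,35],[0,0,-0.122,0,0,0.984,30],[0,0,-0.45,0,0,0,30],[0,0,-0.45,0,0,0,30]]]'
python3 - <<'E'
from workcell import manip
o=manip.get_obs(); print(o['clock'],o['position'],o['ee_rot'],o['ft_force'],o['torque'],o['joint_pos'])
E
```

```text
clock: 3.1
position: [0.6679, -0.0096, 0.172]
ee_rot: [0.895, 0.445, -0.0, -0.0]
ft_force: [-0.4, -0.6, -0.3]
grip_width: 0.473
clock: 3.72
position: [0.668, -0.0096, 0.0957]
ee_rot: [0.832, 0.555, -0.0, -0.0]
ft_force: [0.1, 0.1, -0.3]
grip_width: 0.352
3.725 [ 0.66800209 -0.0096053   0.09572956] [ 8.31563039e-01  5.55430357e-01 -1.31214689e-04 -1.15155467e-04] [ 0.13480343  0.09374251 -0.33323601] [ 0.01999952  0.03208688 -0.00252989] [ 0.44561306  0.631482   -0.71468516  1.45744733  0.4259194   1.21169221
  0.85414469]
```

```bash
cat > s.py <<'E'
from h import *
o=manip.get_obs(); q=R.from_quat(o['ee_rot']); y=np.degrees(2*np.arctan2(o['ee_rot'][1],o['ee_rot'][0]))
print("t",round(o['clock'],3),"p",o['position'].round(4),"yaw",y.round(2),"F",o['ft_force'].round(2),"M",o['torque'].round(3),"g",round(o['grip_width']*85.4,1))
E
python3 -m crank '[[[0,0,0,0,0,0,5],[0,0,0,0,0,0,5],[0,0,0,0,0,0,5]]]' 50; python3 s.py
```

```text
clock: 4.1
position: [0.6669, -0.0086, 0.0949]
ee_rot: [0.831, 0.556, -0.001, -0.001]
ft_force: [4.0, 4.0, -24.3]
grip_width: 0.134
t 4.1 p [ 0.6669 -0.0086  0.0949] yaw 67.54 F [  3.98   4.   -24.25] M [ 0.766 -0.94  -0.063] g 11.4
```

```bash
python3 -m crank '[[[0,0,-0.013,0,0,-0.8,5],[0,0,0,0,0,-1,5],[0,0,0,0,0,-1,5],[0,0,0,0,0,-1,5]]]'; python3 s.py; python3 -m crank '[[[0,0,0,0,0,-1,5],[0,0,0,0,0,-1,5],[0,0,0,0,0,-1,5],[0,0,0,0,0,-1,5]]]'; python3 s.py
```

```text
clock: 4.6
position: [0.6676, -0.0076, 0.0949]
ee_rot: [0.912, 0.41, -0.0, -0.001]
ft_force: [5.7, 6.0, -21.4]
grip_width: 0.134
t 4.6 p [ 0.6676 -0.0076  0.0949] yaw 48.44 F [  5.74   5.98 -21.35] M [ 1.285 -1.206  0.211] g 11.4
clock: 5.1
position: [0.6685, -0.0068, 0.0949]
ee_rot: [0.969, 0.246, 0.001, -0.002]
ft_force: [10.9, 6.7, -25.7]
grip_width: 0.13
t 5.1 p [ 0.6685 -0.0068  0.0949] yaw 28.47 F [ 10.95   6.74 -25.66] M [ 1.622 -2.436  0.233] g 11.1
```

```bash
python3 - <<'E'
import numpy as np
p=np.array([[.6669,-.0086],[.6676,-.0076],[.6685,-.0068]]);y=np.radians([67.54,48.44,28.47])
A=[];b=[]
for q,a in zip(p,y):
    c,s=np.cos(a),np.sin(a)
    A+=[[1,0,c,-s],[0,1,s,c]];b+=[q[0],q[1]]
x,res,*_=np.linalg.lstsq(np.array(A),np.array(b),rcond=None);print(x,res)
E
```

```text
[ 6.70249371e-01 -9.95613599e-03 -1.80688103e-05  3.58909164e-03] [3.71462081e-09]
```

```bash
python3 -m crank '[[[0,0,0,0,0,0,35],[0,0,0,0,0,0,35],[0,0,0.75,0,0,0,35],[-0.5226,-0.1994,0,0,0,1,35],[-0.5226,-0.1994,0,0,0,1,35],[-0.5226,-0.1994,0,0,0,1,35],[-0.5226,-0.1994,0,0,0,1,35],[-0.5226,-0.1994,0,0,0,1,35]]]'; python3 s.py;  python3 -m crank '[[[0,0,0,0,0,0.85,35],[0,0,0,0,0,0.85,35]]]'; python3 s.py
```

```text
clock: 6.1
position: [0.5109, -0.07, 0.1422]
ee_rot: [0.892, 0.451, 0.0, 0.001]
ft_force: [-0.2, -0.7, 0.4]
grip_width: 0.411
t 6.1 p [ 0.5109 -0.07    0.1422] yaw 53.68 F [-0.24 -0.72  0.45] M [-0.017  0.021  0.025] g 35.1
clock: 6.35
position: [0.5116, -0.0701, 0.1425]
ee_rot: [0.857, 0.516, 0.0, 0.001]
ft_force: [-0.5, 0.1, -1.1]
grip_width: 0.408
t 6.35 p [ 0.5116 -0.0701  0.1425] yaw 62.12 F [-0.46  0.08 -1.05] M [ 0.027 -0.007 -0.002] g 34.9
```

```bash
python3 -m crank '[[[0,0.01,-0.39,0,0,0,32],[0,0,-0.393,0,0,0,30],[0,0,0,0,0,0,5],[0,0,0,0,0,0,5],[0,0,0,0,0,0,5]]]'; python3 s.py;  python3 -m crank '[[[0,0,0,0,0,-0.9,5],[0,0,0,0,0,-1,5],[0,0,0,0,0,-1,5],[0,0,0,0,0,-1,5]]]'; python3 s.py; python3 -m crank '[[[0,0,0,0,0,-1,5],[0,0,0,0,0,-1,5],[0,0,0,0,0,-1,5],[0,0,0,0,0,-1,5]]]'; python3 s.py
```

```text
clock: 6.98
position: [0.5107, -0.069, 0.0941]
ee_rot: [0.857, 0.515, -0.001, -0.0]
ft_force: [-2.5, -2.0, -11.2]
grip_width: 0.13
t 6.975 p [ 0.5107 -0.069   0.0941] yaw 61.98 F [ -2.55  -1.97 -11.23] M [-0.254  0.381  0.115] g 11.1
clock: 7.48
position: [0.511, -0.0687, 0.0941]
ee_rot: [0.933, 0.361, -0.0, -0.0]
ft_force: [-0.7, -0.3, -12.5]
grip_width: 0.126
t 7.475 p [ 0.511  -0.0687  0.0941] yaw 42.34 F [ -0.68  -0.32 -12.54] M [-0.12  -0.019  0.187] g 10.8
clock: 7.98
position: [0.5113, -0.0685, 0.0941]
ee_rot: [0.981, 0.194, 0.0, -0.0]
ft_force: [0.2, -0.8, -14.4]
grip_width: 0.131
t 7.975 p [ 0.5113 -0.0685  0.0941] yaw 22.35 F [  0.23  -0.8  -14.43] M [-0.077 -0.333  0.199] g 11.1
```

```bash
python3 -m crank '[[[0,0,0,0,0,0,35],[0,0,0,0,0,0,35],[0,0,0.75,0,0,0.3,35],[0.36,-0.166,0,0,0,1,35],[0.36,-0.166,0,0,0,1,35],[0.36,-0.166,0,0,0,1,35],[0.36,-0.166,0,0,0,1,35],[0.36,-0.166,0,0,0,1,35]]]'; python3 s.py;  python3 -m crank '[[[0,0,0,0,0,1,35],[0,0,0,0,0,1,35],[0,0,0,0,0,0.33,32]]]'; python3 s.py
```

```text
clock: 8.98
position: [0.6207, -0.1189, 0.14]
ee_rot: [0.909, 0.416, 0.001, 0.0]
ft_force: [-0.5, 0.7, 0.6]
grip_width: 0.411
t 8.975 p [ 0.6207 -0.1189  0.14  ] yaw 49.22 F [-0.49  0.72  0.62] M [-0.028 -0.005 -0.01 ] g 35.1
clock: 9.35
position: [0.6199, -0.1185, 0.1398]
ee_rot: [0.863, 0.506, 0.001, 0.0]
ft_force: [-0.3, 0.8, 0.3]
grip_width: 0.379
t 9.35 p [ 0.6199 -0.1185  0.1398] yaw 60.74 F [-0.27  0.77  0.28] M [-0.009  0.034 -0.021] g 32.4
```

```bash
python3 -m crank '[[[0.01,-0.012,-0.37,0,0,0,30],[0,0,-0.37,0,0,0,30],[0,0,0,0,0,0,5],[0,0,0,0,0,0,5],[0,0,0,0,0,0,5]]]'; python3 s.py;  python3 -m crank '[[[0,0,0,0,0,-0.9,5],[0,0,0,0,0,-1,5],[0,0,0,0,0,-1,5],[0,0,0,0,0,-1,5]]]'; python3 s.py; python3 -m crank '[[[0,0,0,0,0,-1,5],[0,0,0,0,0,-1,5],[0,0,0,0,0,-1,5],[0,0,0,0,0,-1,5]]]'; python3 s.py
```

```text
clock: 9.98
position: [0.6191, -0.1184, 0.0929]
ee_rot: [0.863, 0.505, -0.001, -0.001]
ft_force: [5.1, 3.6, -19.3]
grip_width: 0.131
t 9.975 p [ 0.6191 -0.1184  0.0929] yaw 60.65 F [  5.11   3.62 -19.29] M [ 0.438 -0.999 -0.18 ] g 11.2
clock: 10.48
position: [0.6195, -0.1179, 0.0929]
ee_rot: [0.937, 0.351, -0.0, -0.001]
ft_force: [7.4, 3.7, -21.5]
grip_width: 0.134
t 10.475 p [ 0.6195 -0.1179  0.0929] yaw 41.04 F [  7.43   3.74 -21.47] M [ 0.638 -1.458  0.22 ] g 11.4
clock: 10.98
position: [0.62, -0.1175, 0.0929]
ee_rot: [0.983, 0.183, 0.0, -0.001]
ft_force: [9.9, 4.6, -24.1]
grip_width: 0.136
t 10.975 p [ 0.62   -0.1175  0.0929] yaw 21.07 F [  9.89   4.62 -24.12] M [ 0.836 -2.091  0.206] g 11.6
```

```bash
python3 -m crank '[[[0,0,0,0,0,0,35],[0,0,0,0,0,0,35],[0,0,0.78,0,0,0.28,35],[-0.2475,0.6625,0,0,0,1,35],[-0.2475,0.6625,0,0,0,1,35],[-0.2475,0.6625,0,0,0,1,35],[-0.2475,0.6625,0,0,0,1,35],[0,0,0,0,0,0,35]]]'; python3 s.py
```

```text
clock: 11.98
position: [0.5597, 0.0442, 0.1424]
ee_rot: [0.93, 0.367, 0.001, -0.0]
ft_force: [1.0, -0.6, 0.3]
grip_width: 0.411
t 11.975 p [0.5597 0.0442 0.1424] yaw 43.0 F [ 1.02 -0.57  0.3 ] M [ 0.007 -0.031 -0.002] g 35.1
```

```bash
python3 -m crank '[[[0,0,0,0,0,0,32]]]'; python3 s.py
```

```text
clock: 12.1
position: [0.5608, 0.0395, 0.1418]
ee_rot: [0.932, 0.363, 0.0, 0.0]
ft_force: [0.1, -0.5, 0.3]
grip_width: 0.379
t 12.1 p [0.5608 0.0395 0.1418] yaw 42.54 F [ 0.1  -0.52  0.26] M [-0.022 -0.014  0.011] g 32.4
```

```bash
python3 -m crank '[[[0.006,0,-0.39,0,0,0,30],[0,0,-0.385,0,0,0,30],[0,0,0,0,0,0,30],[0,0,0,0,0,0,5],[0,0,0,0,0,0,5],[0,0,0,0,0,0,5]]]'; python3 s.py;  python3 -m crank '[[[0,0,0,0,0,-0.9,5],[0,0,0,0,0,-1,5],[0,0,0,0,0,-1,5],[0,0,0,0,0,-1,5]]]'; python3 s.py; python3 -m crank '[[[0,0,0,0,0,-1,5],[0,0,0,0,0,-1,5],[0,0,0,0,0,-1,5],[0,0,0,0,0,-1,5]]]'; python3 s.py
```

```text
clock: 12.85
position: [0.5616, 0.0394, 0.0959]
ee_rot: [0.932, 0.362, 0.001, 0.0]
ft_force: [-0.3, -2.3, 4.7]
grip_width: 0.13
t 12.85 p [0.5616 0.0394 0.0959] yaw 42.5 F [-0.3  -2.34  4.66] M [-0.403  0.228 -0.214] g 11.1
clock: 13.35
position: [0.5615, 0.0394, 0.0959]
ee_rot: [0.98, 0.198, 0.001, 0.001]
ft_force: [-1.6, -2.7, 5.2]
grip_width: 0.129
t 13.35 p [0.5615 0.0394 0.0959] yaw 22.87 F [-1.57 -2.71  5.23] M [-0.563  0.364  0.148] g 11.0
clock: 13.85
position: [0.5614, 0.0393, 0.0959]
ee_rot: [1.0, 0.025, 0.001, 0.0]
ft_force: [-2.3, -1.9, 5.6]
grip_width: 0.133
t 13.85 p [0.5614 0.0393 0.0959] yaw 2.87 F [-2.34 -1.9   5.61] M [-0.58   0.407  0.189] g 11.3
```

```bash
python3 -m crank '[[[0,0,0,0,0,0,33],[0,0,0,0,0,0,33],[0,0,0.75,0,0,0.12,33],[0.363,-0.1656,0,0,0,1,33],[0.363,-0.1656,0,0,0,1,33],[0.363,-0.1656,0,0,0,1,33],[0.363,-0.1656,0,0,0,1,33],[0.363,-0.1656,0,0,0,1,33]]]'; python3 -m crank '[[[0,0,0,0,0,0,30],[0,0,0,0,0,0,30]]]';python3 s.py
```

```text
clock: 14.85
position: [0.6705, -0.0101, 0.1398]
ee_rot: [0.968, 0.249, 0.0, -0.0]
ft_force: [0.4, 0.4, 0.7]
grip_width: 0.39
clock: 15.1
position: [0.6694, -0.0092, 0.1397]
ee_rot: [0.969, 0.247, -0.0, -0.0]
ft_force: [-0.6, 0.2, -0.7]
grip_width: 0.351
t 15.1 p [ 0.6694 -0.0092  0.1397] yaw 28.64 F [-0.64  0.24 -0.66] M [-0.009  0.048 -0.019] g 30.0
```

```bash
python3 -m crank '[[[0.013,-0.013,-0.366,0,0,0,30],[0,0,-0.366,0,0,0,30],[0,0,0,0,0,0,30],[0,0,0,0,0,0,5],[0,0,0,0,0,0,5],[0,0,0,0,0,0,5]]]'; python3 s.py;  python3 -m crank '[[[0,0,0,0,0,-0.9,5],[0,0,0,0,0,-1,5],[0,0,0,0,0,-1,5]]]'; python3 s.py; for i in 1; do python3 -m crank '[[[0,0,0,0,0,-1,5]]]' >/dev/null; python3 s.py;  done
```

```text
clock: 15.85
position: [0.6708, -0.0104, 0.0963]
ee_rot: [0.969, 0.247, 0.0, -0.0]
ft_force: [1.4, 1.7, -2.3]
grip_width: 0.131
t 15.85 p [ 0.6708 -0.0104  0.0963] yaw 28.64 F [ 1.41  1.68 -2.27] M [ 0.197 -0.053 -0.034] g 11.2
clock: 16.23
position: [0.6707, -0.0104, 0.0963]
ee_rot: [0.993, 0.122, 0.0, -0.0]
ft_force: [0.2, 1.0, -1.8]
grip_width: 0.135
t 16.225 p [ 0.6707 -0.0104  0.0963] yaw 14.0 F [ 0.21  0.96 -1.83] M [ 0.143 -0.017  0.17 ] g 11.5
t 16.35 p [ 0.6707 -0.0104  0.0963] yaw 9.0 F [ 0.52  1.02 -2.07] M [0.142 0.026 0.157] g 11.1
```

```bash
python3 -m crank '[[[0,0,0,0,0,-0.9,5]]]' >/dev/null; python3 s.py; python3 -m crank '[[[0,0,0,0,0,-0.8,5]]]' >/dev/null; python3 s.py; python3 -m crank '[[[0,0,0,0,0,-0.8,5]]]' >/dev/null; python3 s.py
```

```text
t 16.475 p [ 0.6707 -0.0104  0.0963] yaw 4.51 F [-0.36  0.33 -1.78] M [0.135 0.116 0.234] g 11.2
t 16.6 p [ 0.6707 -0.0104  0.0963] yaw 0.52 F [-0.16  0.63 -2.2 ] M [0.119 0.099 0.159] g 11.2
t 16.725 p [ 0.6706 -0.0104  0.0963] yaw -3.47 F [-0.16  0.23 -2.04] M [0.096 0.133 0.154] g 10.8
```

```bash
python3 -m crank '[[[0,0,0,0,0,-0.8,5]]]' >/dev/null; python3 s.py; python3 -m crank '[[[0,0,0,0,0,-0.7,5]]]' >/dev/null; python3 s.py; python3 -m crank '[[[0,0,0,0,0,-0.7,5]]]' >/dev/null; python3 s.py
```

```text
t 16.85 p [ 0.6706 -0.0104  0.0963] yaw -7.46 F [-0.38  0.25 -1.61] M [0.102 0.129 0.198] g 11.4
t 16.975 p [ 0.6706 -0.0104  0.0963] yaw -10.96 F [-0.36  0.71 -1.19] M [0.136 0.19  0.165] g 11.3
t 17.1 p [ 0.6706 -0.0104  0.0963] yaw -14.44 F [-0.74 -0.23 -0.95] M [0.131 0.212 0.196] g 11.3
```

```bash
python3 -m crank '[[[0,0,0,0,0,-0.7,5]]]' >/dev/null; python3 s.py; python3 -m crank '[[[0,0,0,0,0,-0.6,5]]]' >/dev/null; python3 s.py; python3 -m crank '[[[0,0,0,0,0,-0.6,5]]]' >/dev/null; python3 s.py
```

```text
t 17.225 p [ 0.6706 -0.0104  0.0963] yaw -17.94 F [-0.04  0.72 -1.74] M [0.122 0.248 0.223] g 11.2
t 17.35 p [ 0.6705 -0.0104  0.0963] yaw -20.93 F [-1.28  0.78 -1.63] M [0.146 0.188 0.262] g 11.2
t 17.475 p [ 0.6705 -0.0103  0.0964] yaw -23.92 F [-1.27 -0.03 -1.59] M [0.113 0.23  0.238] g 11.2
```

```bash
python3 -m crank '[[[0,0,0,0,0,-0.5,5]]]' >/dev/null; python3 s.py; python3 -m crank '[[[0,0,0,0,0,-0.5,5]]]' >/dev/null; python3 s.py
```

```text
t 17.6 p [ 0.6705 -0.0104  0.0964] yaw -26.41 F [-0.49  0.21 -0.27] M [0.128 0.243 0.322] g 10.9
t 17.725 p [ 0.6705 -0.0103  0.0964] yaw -28.9 F [-2.17 -0.3  -0.58] M [0.139 0.299 0.351] g 11.2
```

```bash
python3 -m crank '[[[0,0,0,0,0,0,33],[0,0,0,0,0,0,33],[0,0,0.75,0,0,0.25,33],[-0.4403,-0.1653,0,0,0,1,33],[-0.4403,-0.1653,0,0,0,1,33],[-0.4403,-0.1653,0,0,0,1,33],[-0.4403,-0.1653,0,0,0,1,33],[-0.4403,-0.1653,0,0,0,1,33]]]'; python3 -m crank '[[[-0.4403,-0.1653,0,0,0,1,33],[0,0,0,0,0,1,30],[0,0,0,0,0,1,30],[0,0,0,0,0,1,30],[0,0,0,0,0,1,30],[0,0,0,0,0,0,30]]]';python3 s.py
```

```text
clock: 18.73
position: [0.5379, -0.0606, 0.1414]
ee_rot: [1.0, -0.021, 0.0, 0.0]
ft_force: [0.3, -0.2, -0.3]
grip_width: 0.385
clock: 19.48
position: [0.5123, -0.0702, 0.1413]
ee_rot: [0.981, 0.194, 0.0, 0.0]
ft_force: [-0.3, 0.8, 0.1]
grip_width: 0.35
t 19.475 p [ 0.5123 -0.0702  0.1413] yaw 22.39 F [-0.29  0.8   0.09] M [-0.008 -0.02  -0.037] g 29.9
```

```bash
python3 -m crank '[[[-0.005,0.005,-0.375,0,0,0,30],[0,0,-0.375,0,0,0,30],[0,0,0,0,0,0,30],[0,0,0,0,0,0,5],[0,0,0,0,0,0,5],[0,0,0,0,0,0,5]]]'; python3 s.py;  python3 -m crank '[[[0,0,0,0,0,-0.9,5],[0,0,0,0,0,-1,5],[0,0,0,0,0,-1,5]]]'; python3 s.py; python3 -m crank '[[[0,0,0,0,0,-1,5]]]' >/dev/null; python3 s.py; python3 -m crank '[[[0,0,0,0,0,-0.8,5]]]' >/dev/null; python3 s.py; python3 -m crank '[[[0,0,0,0,0,-0.8,5]]]' >/dev/null; python3 s.py
```

```text
clock: 20.23
position: [0.512, -0.07, 0.0971]
ee_rot: [0.981, 0.194, 0.0, 0.0]
ft_force: [-4.4, 0.2, 6.6]
grip_width: 0.128
t 20.225 p [ 0.512  -0.07    0.0971] yaw 22.37 F [-4.37  0.15  6.57] M [0.008 0.979 0.049] g 11.0
clock: 20.6
position: [0.512, -0.07, 0.0971]
ee_rot: [0.998, 0.067, 0.0, 0.0]
ft_force: [-5.5, -0.9, 7.1]
grip_width: 0.132
t 20.6 p [ 0.512  -0.07    0.0971] yaw 7.72 F [-5.46 -0.92  7.14] M [-0.095  0.984  0.193] g 11.3
t 20.725 p [ 0.512  -0.07    0.0971] yaw 2.72 F [-5.41 -0.26  7.53] M [-0.073  1.089  0.155] g 11.1
t 20.85 p [ 0.5119 -0.07    0.0971] yaw -1.26 F [-4.63  0.01  6.75] M [-0.09   1.087  0.2  ] g 11.4
t 20.975 p [ 0.5119 -0.07    0.0971] yaw -5.24 F [-5.26 -0.66  6.78] M [-0.027  1.084  0.177] g 11.0
```

```bash
for i in 1; do python3 -m crank '[[[0,0,0,0,0,-0.7,5]]]' >/dev/null; python3 s.py; python3 -m crank '[[[0,0,0,0,0,-0.7,5]]]' >/dev/null; python3 s.py; python3 -m crank '[[[0,0,0,0,0,-0.7,5]]]' >/dev/null; python3 s.py; done
```

```text
t 21.1 p [ 0.5119 -0.07    0.0971] yaw -8.73 F [-4.78 -0.29  7.32] M [-0.105  1.131  0.266] g 11.3
t 21.225 p [ 0.5119 -0.07    0.0971] yaw -12.23 F [-5.36 -0.02  7.41] M [-0.148  1.105  0.25 ] g 10.8
t 21.35 p [ 0.5119 -0.07    0.0971] yaw -15.73 F [-5.14  0.09  8.21] M [-0.095  1.157  0.247] g 10.5
```

```bash
for i in 1; do python3 -m crank '[[[0,0,0,0,0,-0.5,5]]]' >/dev/null; python3 s.py; python3 -m crank '[[[0,0,0,0,0,-0.5,5]]]' >/dev/null; python3 s.py; done
```

```text
t 21.475 p [ 0.5119 -0.07    0.0971] yaw -18.21 F [-5.8  -0.62  7.46] M [-0.085  1.199  0.28 ] g 11.2
t 21.6 p [ 0.5118 -0.07    0.0971] yaw -20.69 F [-5.7  -0.37  7.52] M [-0.043  1.212  0.165] g 11.3
```

```bash
sed -i 's/"g",round/"tau7",o["tau"][6].round(3),"g",round/' s.py; python3 s.py; python3 -m crank '[[[0,0,0,0,0,-0.4,5]]]' >/dev/null; python3 s.py; python3 -m crank '[[[0,0,0,0,0,-0.4,5]]]' >/dev/null; python3 s.py;python3 -m crank '[[[0,0,0,0,0,-0.4,5]]]' >/dev/null; python3 s.py
```

```text
t 21.6 p [ 0.5118 -0.07    0.0971] yaw -20.69 F [-5.7  -0.37  7.52] M [-0.043  1.212  0.165] tau7 0.485 g 11.3
t 21.725 p [ 0.5118 -0.07    0.0971] yaw -22.68 F [-5.52 -1.41  7.6 ] M [-0.108  1.199  0.253] tau7 0.273 g 11.0
t 21.85 p [ 0.5119 -0.07    0.0971] yaw -24.68 F [-5.63 -0.34  7.72] M [-0.094  1.2    0.24 ] tau7 0.343 g 11.5
t 21.975 p [ 0.5118 -0.07    0.0971] yaw -26.68 F [-6.44 -0.81  7.49] M [-0.107  1.201  0.26 ] tau7 0.343 g 11.1
```

```bash
python3 -m crank '[[[0,0,0,0,0,-0.4,5]]]' >/dev/null; python3 s.py; python3 -m crank '[[[0,0,0,0,0,-0.4,5]]]' >/dev/null; python3 s.py;python3 -m crank '[[[0,0,0,0,0,-0.4,5]]]' >/dev/null; python3 s.py
```

```text
t 22.1 p [ 0.5118 -0.07    0.0971] yaw -28.68 F [-5.37  0.42  8.35] M [-0.149  1.238  0.228] tau7 0.318 g 11.0
t 22.225 p [ 0.5118 -0.07    0.0971] yaw -30.67 F [-6.67  0.39  8.17] M [-0.089  1.299  0.239] tau7 0.279 g 11.4
t 22.35 p [ 0.5118 -0.07    0.0972] yaw -32.67 F [-6.4  -0.47  8.72] M [-0.088  1.329  0.335] tau7 0.24 g 11.2
```

```bash
python3 -m crank '[[[0,0,0,0,0,-0.3,5]]]' >/dev/null; python3 s.py; python3 -m crank '[[[0,0,0,0,0,-0.3,5]]]' >/dev/null; python3 s.py
```

```text
t 22.475 p [ 0.5118 -0.07    0.0972] yaw -34.16 F [-6.58 -0.31  8.3 ] M [-0.083  1.392  0.353] tau7 0.011 g 11.2
t 22.6 p [ 0.5118 -0.07    0.0972] yaw -35.64 F [-7.27 -1.23  9.18] M [-0.092  1.371  0.378] tau7 0.044 g 11.1
```

```bash
python3 -m crank '[[[0,0,0,0,0,0,33],[0,0,0,0,0,0,33],[0,0,0.73,0,0,0.35,33],[0.5276,0.199,0,0,0,0.5,33],[0.5276,0.199,0,0,0,0.5,33],[0.5276,0.199,0,0,0,0,33],[0.5276,0.199,0,0,0,0,30],[0.5276,0.199,0,0,0,0,30]]]'; python3 -m crank '[[[0,0,0,0,0,0,30],[0,0,0,0,0,0,30]]]';python3 s.py
```

```text
clock: 23.6
position: [0.6713, -0.0098, 0.1397]
ee_rot: [0.968, -0.249, 0.0, -0.0]
ft_force: [-0.1, 0.0, 0.5]
grip_width: 0.352
clock: 23.85
position: [0.6697, -0.0104, 0.1395]
ee_rot: [0.968, -0.249, -0.0, 0.0]
ft_force: [-0.1, -0.3, 0.7]
grip_width: 0.353
t 23.85 p [ 0.6697 -0.0104  0.1395] yaw -28.86 F [-0.13 -0.29  0.7 ] M [-0.021 -0.021 -0.011] tau7 -0.01 g 30.1
```

```bash
python3 -m crank '[[[0.01,0.004,-0.36,0,0,0,30],[0,0,-0.36,0,0,0,30],[0,0,0,0,0,0,30],[0,0,0,0,0,0,5],[0,0,0,0,0,0,5],[0,0,0,0,0,0,5]]]'; python3 s.py;  python3 -m crank '[[[0,0,0,0,0,-0.2,5]]]'>/dev/null; python3 s.py; python3 -m crank '[[[0,0,0,0,0,-0.2,5]]]' >/dev/null; python3 s.py
```

```text
clock: 24.6
position: [0.6707, -0.0099, 0.0969]
ee_rot: [0.968, -0.249, 0.0, 0.0]
ft_force: [-0.2, 0.1, -0.9]
grip_width: 0.126
t 24.6 p [ 0.6707 -0.0099  0.0969] yaw -28.86 F [-0.22  0.15 -0.89] M [-0.072  0.226  0.091] tau7 -0.106 g 10.8
t 24.725 p [ 0.6708 -0.0099  0.097 ] yaw -29.9 F [-1.34  0.8  -0.31] M [-0.051  0.272  0.178] tau7 0.221 g 11.7
t 24.85 p [ 0.6708 -0.0099  0.097 ] yaw -30.93 F [-1.85 -0.92  1.27] M [-0.079  0.379  0.273] tau7 0.038 g 11.1
```

```bash
python3 -m crank '[[[0,0,0,0,0,-0.3,5]]]'>/dev/null; python3 s.py; python3 -m crank '[[[0,0,0,0,0,-0.3,5]]]' >/dev/null; python3 s.py
```

```text
t 24.975 p [ 0.6708 -0.0099  0.097 ] yaw -32.45 F [-2.49 -0.62  3.2 ] M [-0.11   0.531  0.317] tau7 0.218 g 11.3
t 25.1 p [ 0.6708 -0.0099  0.097 ] yaw -33.97 F [-2.   -0.26  3.46] M [-0.149  0.618  0.335] tau7 0.103 g 11.0
```

```bash
python3 -m crank '[[[0,0,0,0,0,-0.2,5]]]'>/dev/null; python3 s.py; python3 -m crank '[[[0,0,0,0,0,-0.15,5]]]' >/dev/null; python3 s.py
```

```text
t 25.225 p [ 0.6708 -0.0099  0.097 ] yaw -34.94 F [-3.29  0.32  4.47] M [-0.145  0.707  0.318] tau7 -0.147 g 10.9
t 25.35 p [ 0.6708 -0.0099  0.097 ] yaw -35.66 F [-3.56 -1.44  5.24] M [-0.131  0.784  0.283] tau7 -0.187 g 10.9
```

```bash
python3 -m crank '[[[0,0,0,0,0,-0.3,5]]]'>/dev/null; python3 s.py; python3 -m crank '[[[0,0,0,0,0,-0.3,5]]]' >/dev/null; python3 s.py
```

```text
t 25.475 p [ 0.6708 -0.0099  0.097 ] yaw -37.17 F [-3.4  -0.5   5.21] M [-0.115  0.731  0.455] tau7 0.137 g 11.2
t 25.6 p [ 0.6708 -0.0099  0.097 ] yaw -38.68 F [-2.94 -1.29  6.24] M [-0.201  0.774  0.386] tau7 0.033 g 11.0
```

```bash
python3 -m crank '[[[0,0,0,0,0,0,33],[0,0,0,0,0,0,33],[0,0,0.73,0,0,0.3,33],[-0.5284,-0.1986,0,0,0,0.3,33],[-0.5284,-0.1986,0,0,0,0,33],[-0.5284,-0.1986,0,0,0,0,33],[-0.5284,-0.1986,0,0,0,0,30],[-0.5284,-0.1986,0,0,0,0,30]]]'; python3 -m crank '[[[0,0,0,0,0,0,30],[0,0,0,0,0,0,30]]]';python3 s.py
```

```text
clock: 26.6
position: [0.5113, -0.0699, 0.1404]
ee_rot: [0.952, -0.306, 0.0, -0.0]
ft_force: [0.6, -0.3, 0.4]
grip_width: 0.35
clock: 26.85
position: [0.5129, -0.0692, 0.1407]
ee_rot: [0.952, -0.306, 0.001, -0.0]
ft_force: [-0.2, -0.5, -0.0]
grip_width: 0.348
t 26.85 p [ 0.5129 -0.0692  0.1407] yaw -35.6 F [-0.18 -0.48 -0.03] M [ 0.019 -0.032 -0.077] tau7 0.031 g 29.7
```

```bash
python3 -m crank '[[[-0.012,-0.005,-0.37,0,0,0,30],[0,0,-0.367,0,0,0,30],[0,0,0,0,0,0,30],[0,0,0,0,0,0,5],[0,0,0,0,0,0,5],[0,0,0,0,0,0,5]]]'; python3 s.py;  python3 -m crank '[[[0,0,0,0,0,-0.2,5]]]'>/dev/null; python3 s.py; python3 -m crank '[[[0,0,0,0,0,-0.2,5]]]' >/dev/null; python3 s.py
```

```text
clock: 27.6
position: [0.5122, -0.0693, 0.0971]
ee_rot: [0.952, -0.305, 0.001, -0.0]
ft_force: [-0.0, 1.6, 2.9]
grip_width: 0.129
t 27.6 p [ 0.5122 -0.0693  0.0971] yaw -35.57 F [-0.    1.65  2.87] M [0.478 0.04  0.374] tau7 -0.334 g 11.0
t 27.725 p [ 0.5122 -0.0694  0.0971] yaw -36.63 F [-1.04  2.85  6.06] M [0.701 0.02  0.449] tau7 0.09 g 11.3
t 27.85 p [ 0.5122 -0.0693  0.0971] yaw -37.65 F [-0.54  4.17  6.03] M [0.676 0.093 0.365] tau7 -0.083 g 11.1
```

```bash
python3 -m crank '[[[0,0,0,0,0,0,33],[0,0,0,0,0,0,33],[0,0,0.73,0,0,0.74,33],[0.3017,-0.1383,0,0,0,1,33],[0.3017,-0.1383,0,0,0,1,33],[0.3017,-0.1383,0,0,0,1,33],[0.3017,-0.1383,0,0,0,1,30],[0.3017,-0.1383,0,0,0,1,30]]]'; python3 -m crank '[[[0.3017,-0.1383,0,0,0,1,30],[0,0,0,0,0,1,30],[0,0,0,0,0,1,30],[0,0,0,0,0,1,30],[0,0,0,0,0,1,30],[0,0,0,0,0,1,30],[0,0,0,0,0,0,30],[0,0,0,0,0,0,30]]]';python3 s.py
```

```text
clock: 28.85
position: [0.6023, -0.112, 0.1397]
ee_rot: [0.997, -0.077, -0.0, 0.0]
ft_force: [-0.2, 0.2, 1.2]
grip_width: 0.353
clock: 29.85
position: [0.6199, -0.1198, 0.1398]
ee_rot: [0.983, 0.182, -0.0, -0.0]
ft_force: [-0.1, -0.1, 0.6]
grip_width: 0.35
t 29.85 p [ 0.6199 -0.1198  0.1398] yaw 20.95 F [-0.12 -0.1   0.62] M [-0.029 -0.048  0.031] tau7 0.044 g 29.9
```

```bash
python3 -m crank '[[[0.01,0.005,-0.365,0,0,0,30],[0,0,-0.365,0,0,0,30],[0,0,0,0,0,0,30],[0,0,0,0,0,0,5],[0,0,0,0,0,0,5],[0,0,0,0,0,0,5]]]'; python3 s.py;  python3 -m crank '[[[0,0,0,0,0,-0.9,5],[0,0,0,0,0,-1,5],[0,0,0,0,0,-1,5]]]'>/dev/null; python3 s.py; python3 -m crank '[[[0,0,0,0,0,-0.8,5]]]' >/dev/null; python3 s.py; python3 -m crank '[[[0,0,0,0,0,-0.8,5]]]' >/dev/null; python3 s.py; python3 -m crank '[[[0,0,0,0,0,-0.8,5]]]' >/dev/null; python3 s.py
```

```text
clock: 30.6
position: [0.6211, -0.1193, 0.0973]
ee_rot: [0.983, 0.183, 0.001, 0.0]
ft_force: [-1.5, 0.8, 4.1]
grip_width: 0.13
t 30.6 p [ 0.6211 -0.1193  0.0973] yaw 21.07 F [-1.46  0.81  4.05] M [ 0.063  0.461 -0.055] tau7 0.099 g 11.1
t 30.975 p [ 0.6211 -0.1193  0.0973] yaw 6.44 F [-0.8   0.95  4.27] M [-0.027  0.466  0.154] tau7 1.186 g 11.1
t 31.1 p [ 0.6211 -0.1193  0.0973] yaw 2.46 F [-1.28 -0.43  5.44] M [0.046 0.436 0.156] tau7 0.768 g 11.1
t 31.225 p [ 0.6211 -0.1193  0.0973] yaw -1.53 F [-2.15  0.36  4.35] M [-0.017  0.487  0.143] tau7 0.906 g 11.2
t 31.35 p [ 0.6211 -0.1193  0.0973] yaw -5.53 F [-2.13 -0.93  5.62] M [-0.021  0.447  0.2  ] tau7 0.912 g 11.1
```

```bash
 python3 -m crank '[[[0,0,0,0,0,-0.7,5]]]' >/dev/null; python3 s.py; python3 -m crank '[[[0,0,0,0,0,-0.7,5]]]' >/dev/null; python3 s.py; python3 -m crank '[[[0,0,0,0,0,-0.6,5]]]' >/dev/null; python3 s.py
```

```text
t 31.475 p [ 0.6211 -0.1193  0.0973] yaw -9.02 F [-1.59  0.45  5.43] M [-0.045  0.464  0.18 ] tau7 0.705 g 11.3
t 31.6 p [ 0.6211 -0.1193  0.0973] yaw -12.51 F [-2.86 -0.17  5.41] M [0.014 0.488 0.236] tau7 0.774 g 11.0
t 31.725 p [ 0.6211 -0.1193  0.0973] yaw -15.5 F [-1.69  0.78  5.06] M [-0.02   0.464  0.186] tau7 0.555 g 11.2
```

```bash
 python3 -m crank '[[[0,0,0,0,0,-0.6,5]]]' >/dev/null; python3 s.py; python3 -m crank '[[[0,0,0,0,0,-0.6,5]]]' >/dev/null; python3 s.py; python3 -m crank '[[[0,0,0,0,0,-0.5,5]]]' >/dev/null; python3 s.py
```

```text
t 31.85 p [ 0.6212 -0.1193  0.0973] yaw -18.49 F [-1.11  0.69  5.04] M [-0.056  0.491  0.29 ] tau7 0.562 g 11.9
t 31.975 p [ 0.6212 -0.1193  0.0974] yaw -21.48 F [-2.33 -0.7   6.55] M [-0.062  0.583  0.358] tau7 0.506 g 11.1
t 32.1 p [ 0.6212 -0.1193  0.0974] yaw -23.97 F [-2.79  0.82  5.79] M [-0.03   0.548  0.356] tau7 0.251 g 10.8
```

```bash
python3 -m crank '[[[0,0,0,0,0,0,33],[0,0,0,0,0,0,33],[0,0,0.73,0,0,0.37,33],[-0.1974,0.5306,0,0,0,1,33],[-0.1974,0.5306,0,0,0,1,33],[-0.1974,0.5306,0,0,0,1,33],[-0.1974,0.5306,0,0,0,1,30],[-0.1974,0.5306,0,0,0,1,30]]]'; python3 -m crank '[[[0,0,0,0,0,0,30],[0,0,0,0,0,0,30]]]';python3 s.py
```

```text
clock: 33.1
position: [0.5607, 0.0419, 0.14]
ee_rot: [1.0, 0.028, 0.0, -0.0]
ft_force: [0.5, 0.7, 0.5]
grip_width: 0.354
clock: 33.35
position: [0.5615, 0.0399, 0.14]
ee_rot: [1.0, 0.026, 0.0, 0.0]
ft_force: [0.9, -0.3, -0.1]
grip_width: 0.352
t 33.35 p [0.5615 0.0399 0.14  ] yaw 2.97 F [ 0.85 -0.3  -0.08] M [-0.006 -0.009 -0.032] tau7 0.027 g 30.0
```

```bash
python3 -m crank '[[[0,0,-0.365,0,0,0,30],[0,0,-0.365,0,0,0,30],[0,0,0,0,0,0,30],[0,0,0,0,0,0,5],[0,0,0,0,0,0,5],[0,0,0,0,0,0,5]]]'; python3 s.py;  python3 -m crank '[[[0,0,0,0,0,-0.9,5],[0,0,0,0,0,-1,5],[0,0,0,0,0,-1,5]]]'>/dev/null; python3 s.py; python3 -m crank '[[[0,0,0,0,0,-0.8,5]]]' >/dev/null; python3 s.py; python3 -m crank '[[[0,0,0,0,0,-0.8,5]]]' >/dev/null; python3 s.py; python3 -m crank '[[[0,0,0,0,0,-0.7,5]]]' >/dev/null; python3 s.py
```

```text
clock: 34.1
position: [0.5615, 0.0396, 0.0971]
ee_rot: [1.0, 0.026, 0.0, 0.0]
ft_force: [-6.4, -0.9, 5.3]
grip_width: 0.132
t 34.1 p [0.5615 0.0396 0.0971] yaw 2.92 F [-6.41 -0.91  5.35] M [-0.376  1.08   0.157] tau7 -0.094 g 11.3
t 34.475 p [0.5616 0.0396 0.0971] yaw -11.74 F [-5.55 -1.01  5.67] M [-0.384  1.097  0.175] tau7 1.209 g 11.2
t 34.6 p [0.5616 0.0395 0.0971] yaw -15.71 F [-4.78 -2.26  6.27] M [-0.434  1.077  0.099] tau7 0.785 g 11.3
t 34.725 p [0.5615 0.0396 0.0971] yaw -19.7 F [-4.75 -2.23  5.31] M [-0.479  1.072  0.168] tau7 0.926 g 10.7
t 34.85 p [0.5615 0.0395 0.0971] yaw -23.19 F [-5.5  -1.32  6.69] M [-0.456  1.056  0.13 ] tau7 0.72 g 11.5
```

```bash
 python3 -m crank '[[[0,0,0,0,0,-0.7,5]]]' >/dev/null; python3 s.py; python3 -m crank '[[[0,0,0,0,0,-0.7,5]]]' >/dev/null; python3 s.py; python3 -m crank '[[[0,0,0,0,0,-0.6,5]]]' >/dev/null; python3 s.py
```

```text
t 34.975 p [0.5615 0.0395 0.0971] yaw -26.68 F [-4.92 -2.1   5.8 ] M [-0.526  1.14   0.239] tau7 0.749 g 11.2
t 35.1 p [0.5615 0.0395 0.0972] yaw -30.17 F [-6.19 -2.07  6.79] M [-0.465  1.213  0.209] tau7 0.682 g 11.0
t 35.225 p [0.5615 0.0395 0.0972] yaw -33.16 F [-5.32 -1.34  7.51] M [-0.517  1.21   0.374] tau7 0.413 g 11.3
```

```bash
 python3 -m crank '[[[0,0,0,0,0,-0.4,5]]]' >/dev/null; python3 s.py; python3 -m crank '[[[0,0,0,0,0,-0.4,5]]]' >/dev/null; python3 s.py
```

```text
t 35.35 p [0.5615 0.0395 0.0972] yaw -35.13 F [-6.21 -3.54  7.83] M [-0.535  1.226  0.322] tau7 0.042 g 11.3
t 35.475 p [0.5615 0.0395 0.0972] yaw -37.11 F [-6.74 -2.01  7.9 ] M [-0.537  1.243  0.407] tau7 0.134 g 11.0
```

```bash
python3 -m crank '[[[0,0,0,0,0,0,33],[0,0,0,0,0,0,33],[0,0,0.73,0,0,0.63,33],[0.1976,-0.5306,0,0,0,1,33],[0.1976,-0.5306,0,0,0,1,33],[0.1976,-0.5306,0,0,0,0,33],[0.1976,-0.5306,0,0,0,0,30],[0.1976,-0.5306,0,0,0,0,30]]]'; python3 -m crank '[[[0,0,0,0,0,0,30],[0,0,0,0,0,0,30]]]';python3 s.py
```

```text
clock: 36.48
position: [0.6213, -0.1203, 0.1401]
ee_rot: [0.978, -0.207, 0.0, -0.0]
ft_force: [0.5, -0.1, 0.1]
grip_width: 0.348
clock: 36.72
position: [0.6208, -0.1184, 0.1399]
ee_rot: [0.978, -0.207, -0.0, -0.0]
ft_force: [-0.6, 1.0, 0.1]
grip_width: 0.35
t 36.725 p [ 0.6208 -0.1184  0.1399] yaw -23.87 F [-0.59  0.98  0.06] M [0.027 0.018 0.012] tau7 0.035 g 29.9
```

```bash
python3 -m crank '[[[0,-0.01,-0.365,0,0,0,30],[0,0,-0.365,0,0,0,30],[0,0,0,0,0,0,30],[0,0,0,0,0,0,5],[0,0,0,0,0,0,5],[0,0,0,0,0,0,5]]]'; python3 s.py;  python3 -m crank '[[[0,0,0,0,0,-0.3,5]]]'>/dev/null; python3 s.py; python3 -m crank '[[[0,0,0,0,0,-0.3,5]]]' >/dev/null; python3 s.py
```

```text
clock: 37.48
position: [0.6213, -0.1192, 0.0974]
ee_rot: [0.978, -0.207, 0.001, -0.0]
ft_force: [-3.0, 3.4, 6.2]
grip_width: 0.13
t 37.475 p [ 0.6213 -0.1192  0.0974] yaw -23.87 F [-2.98  3.38  6.17] M [0.633 0.625 0.112] tau7 -0.094 g 11.1
t 37.6 p [ 0.6213 -0.1192  0.0974] yaw -25.38 F [-2.52  2.3   6.34] M [0.663 0.602 0.365] tau7 0.224 g 11.3
t 37.725 p [ 0.6213 -0.1192  0.0975] yaw -26.9 F [-3.99  2.86  6.1 ] M [0.58  0.625 0.37 ] tau7 0.028 g 11.2
```

```bash
python3 -m crank '[[[0,0,0,0,0,0,33],[0,0,0,0,0,0,33],[0,0,0.73,0,0,-0.36,33],[0.2063,0.4538,0,0,0,-1,33],[0.2063,0.4538,0,0,0,-1,33],[0.2063,0.4538,0,0,0,0,33],[0.2063,0.4538,0,0,0,0,30],[0,0,0,0,0,0,30]]]'; python3 -m crank '[[[0,0,0,0,0,0,30]]]';python3 s.py
```

```text
clock: 38.72
position: [0.6706, -0.0078, 0.1397]
ee_rot: [0.944, -0.33, -0.0, -0.001]
ft_force: [-1.1, 0.1, -0.5]
grip_width: 0.354
clock: 38.85
position: [0.6701, -0.012, 0.1398]
ee_rot: [0.943, -0.332, 0.0, 0.0]
ft_force: [-0.6, -0.9, -0.1]
grip_width: 0.347
t 38.85 p [ 0.6701 -0.012   0.1398] yaw -38.74 F [-0.6  -0.93 -0.14] M [-0.007  0.041  0.003] tau7 -0.023 g 29.7
```

```bash
python3 -m crank '[[[0,0,-0.365,0,0,0,30],[0,0,-0.365,0,0,0,30],[0,0,0,0,0,0,30]]]'; python3 s.py; python3 -m crank '[[[0,0,0,0,0,0,5],[0,0,0,0,0,0,5],[0,0,0,0,0,0,5]]]'; python3 s.py;  python3 -m crank '[[[0,0,0,0,0,-0.25,5]]]'>/dev/null; python3 s.py; python3 -m crank '[[[0,0,0,0,0,-0.2,5]]]' >/dev/null; python3 s.py
```

```text
clock: 39.22
position: [0.6689, -0.0127, 0.0945]
ee_rot: [0.943, -0.332, -0.001, 0.001]
ft_force: [-0.5, 0.2, 0.9]
grip_width: 0.352
t 39.225 p [ 0.6689 -0.0127  0.0945] yaw -38.81 F [-0.49  0.23  0.86] M [ 0.016 -0.005  0.036] tau7 -0.055 g 30.0
clock: 39.6
position: [0.6699, -0.0113, 0.0973]
ee_rot: [0.943, -0.331, -0.0, 0.0]
ft_force: [-4.3, -0.8, 2.1]
grip_width: 0.132
t 39.6 p [ 0.6699 -0.0113  0.0973] yaw -38.71 F [-4.31 -0.8   2.15] M [-0.09   1.016  0.25 ] tau7 -0.24 g 11.3
t 39.725 p [ 0.6699 -0.0112  0.0974] yaw -39.97 F [-5.69 -0.08  2.38] M [-0.142  1.111  0.445] tau7 0.108 g 11.3
t 39.85 p [ 0.6698 -0.0112  0.0974] yaw -40.98 F [-5.81 -0.4   2.23] M [-0.098  1.083  0.441] tau7 -0.183 g 11.0
```

```bash
python3 -m crank '[[[0,0,0,0,0,0,33],[0,0,0,0,0,0,33],[0,0,0.73,0,0,0.3,33],[-0.5284,-0.199,0,0,0,0.37,33],[-0.5284,-0.199,0,0,0,0,33],[-0.5284,-0.199,0,0,0,0,33],[-0.5284,-0.199,0,0,0,0,30],[-0.5284,-0.199,0,0,0,0,30]]]'; python3 -m crank '[[[0,0,0,0,0,0,30],[0,0,0,0,0,0,30],[0,0,0,0,0,0,30]]]';python3 s.py
```

```text
clock: 40.85
position: [0.5111, -0.0711, 0.1405]
ee_rot: [0.947, -0.322, 0.001, -0.0]
ft_force: [1.2, -0.3, 0.5]
grip_width: 0.357
clock: 41.22
position: [0.5126, -0.0701, 0.1402]
ee_rot: [0.947, -0.322, 0.0, -0.0]
ft_force: [-0.2, 0.4, 0.4]
grip_width: 0.35
t 41.225 p [ 0.5126 -0.0701  0.1402] yaw -37.56 F [-0.21  0.43  0.39] M [-0.026  0.097 -0.017] tau7 -0.003 g 29.9
```

```bash
python3 -m crank '[[[-0.01,0.007,-0.365,0,0,0,30],[0,0,-0.365,0,0,0,30],[0,0,0,0,0,0,30],[0,0,0,0,0,0,5],[0,0,0,0,0,0,5],[0,0,0,0,0,0,5]]]'; python3 s.py;  python3 -m crank '[[[0,0,0,0,0,-0.15,5]]]'>/dev/null; python3 s.py; python3 -m crank '[[[0,0,0,0,0,-0.1,5]]]' >/dev/null; python3 s.py
```

```text
clock: 41.98
position: [0.5118, -0.0699, 0.0971]
ee_rot: [0.947, -0.322, 0.001, -0.0]
ft_force: [-1.6, 1.5, 4.1]
grip_width: 0.129
t 41.975 p [ 0.5118 -0.0699  0.0971] yaw -37.58 F [-1.55  1.53  4.05] M [0.428 0.201 0.286] tau7 -0.238 g 11.0
t 42.1 p [ 0.5117 -0.0699  0.097 ] yaw -38.36 F [-1.58  2.3   6.11] M [0.504 0.291 0.392] tau7 -0.018 g 11.4
t 42.225 p [ 0.5118 -0.0699  0.0971] yaw -38.88 F [-0.78  1.94  5.72] M [0.482 0.285 0.423] tau7 -0.288 g 11.0
```

```bash
python3 -m crank '[[[0,0,0,0,0,0,33],[0,0,0,0,0,0,33],[0,0,0.73,0,0,0.354,33],[0.2058,0.4558,0,0,0,0,33],[0.2058,0.4558,0,0,0,0,33],[0.2058,0.4558,0,0,0,0,33],[0.2058,0.4558,0,0,0,0,30],[0,0,0,0,0,0,30]]]'; python3 -m crank '[[[0,0,0,0,0,0,30],[0,0,0,0,0,0,30]]]';python3 s.py
```

```text
clock: 43.22
position: [0.5608, 0.0416, 0.1398]
ee_rot: [0.949, -0.317, -0.0, -0.001]
ft_force: [0.7, 0.7, 0.4]
grip_width: 0.351
clock: 43.48
position: [0.5603, 0.0379, 0.14]
ee_rot: [0.948, -0.319, 0.0, 0.0]
ft_force: [0.5, -0.8, 0.4]
grip_width: 0.348
t 43.475 p [0.5603 0.0379 0.14  ] yaw -37.18 F [ 0.5  -0.82  0.35] M [0.043 0.038 0.005] tau7 0.007 g 29.7
```

```bash
python3 -m crank '[[[0.01,0.015,-0.365,0,0,0,30],[0,0,-0.365,0,0,0,30],[0,0,0,0,0,0,30],[0,0,0,0,0,0,5],[0,0,0,0,0,0,5],[0,0,0,0,0,0,5]]]'; python3 s.py;  python3 -m crank '[[[0,0,0,0,0,-0.15,5]]]'>/dev/null; python3 s.py; python3 -m crank '[[[0,0,0,0,0,-0.1,5]]]' >/dev/null; python3 s.py
```

```text
clock: 44.22
position: [0.5616, 0.0399, 0.0972]
ee_rot: [0.948, -0.318, 0.001, -0.0]
ft_force: [-1.5, -0.8, 5.5]
grip_width: 0.123
t 44.225 p [0.5616 0.0399 0.0972] yaw -37.09 F [-1.54 -0.82  5.53] M [-0.236  0.346  0.325] tau7 -0.305 g 10.5
t 44.35 p [0.5616 0.0399 0.0973] yaw -37.85 F [-2.6  -2.36  7.05] M [-0.287  0.457  0.4  ] tau7 -0.069 g 11.1
t 44.475 p [0.5616 0.0399 0.0973] yaw -38.35 F [-2.58 -2.59  5.88] M [-0.267  0.404  0.403] tau7 -0.291 g 11.1
```

```bash
python3 -m crank '[[[0,0,0,0,0,0,33],[0,0,0,0,0,0,33],[0,0,0.75,0,0,0,33],[0,0,1,0,0,0,33],[0,0.8,0.8,0,0,0,33],[0,1,0,0,0,0,33],[0,1,0,0,0,0,33],[0,1,0,0,0,0,33]]]';python3 -m crank '[[[-0.5,0.8,0,0,0,0,33],[0,0,0,0,0,0,33],[0,0,0,0,0,0,33]]]'; python3 s.py; python3 - <<'E'
from h import *
for n in("side","top"):
    im,d=manip.camera(n); cv2.imwrite(f"pics/e_{n}.png",im); np.save(f"pics/e_{n}d.npy",d)
    r0,r1,c0,c1=dict(top=(105,220,195,325),side=(150,270,230,345))[n]
    cv2.imwrite(f"pics/ec_{n}.png",cv2.resize(im[r0:r1,c0:c1],None,fx=5,fy=5,interpolation=cv2.INTER_CUBIC))
    W=cloud(n,d)[r0:r1,c0:c1]; z=W[...,2]
    W0=cloud(n,np.load(f"pics/{n}0d.npy"))[r0:r1,c0:c1]; z0=W0[...,2]
    m=(z>.055)&(z<.08)&(z0>.068)&(z0<.081)
    c=np.array([.5905,-.0395]); a=np.radians(-24.5)
    q=(W[...,:2]-c)@np.array([[np.cos(a),-np.sin(a)],[np.sin(a),np.cos(a)]])
    print(n,m.sum(),"z before/after",np.median(z0[m]),np.median(z[m]))
    for sx in(1,-1):
        for sy in(1,-1):
            k=m&(q[...,0]*sx>.01)&(q[...,1]*sy>.01)&(abs(q).max(-1)<.08)
            print(sx,sy,k.sum(),(np.mean((z-z0)[k])*1000).round(2))
E
```

```text
clock: 45.48
position: [0.5611, 0.266, 0.2455]
ee_rot: [0.944, -0.329, 0.0, -0.0]
ft_force: [0.8, -0.9, -0.0]
grip_width: 0.387
clock: 45.85
position: [0.5313, 0.3118, 0.2452]
ee_rot: [0.945, -0.328, 0.0, 0.0]
ft_force: [-0.7, -0.8, 0.2]
grip_width: 0.388
t 45.85 p [0.5313 0.3118 0.2452] yaw -38.34 F [-0.66 -0.82  0.23] M [-0.034 -0.082  0.016] tau7 -0.052 g 33.2
side 2634 z before/after 0.0743558826303129 0.06825786414682189
1 1 427 -6.17
1 -1 384 -6.02
-1 1 407 -6.47
-1 -1 421 -6.05
top 3270 z before/after 0.07511014509956176 0.06887739842556945
1 1 492 -6.46
1 -1 481 -6.44
-1 1 486 -6.51
-1 -1 490 -6.62
```

View pics/e_top.png

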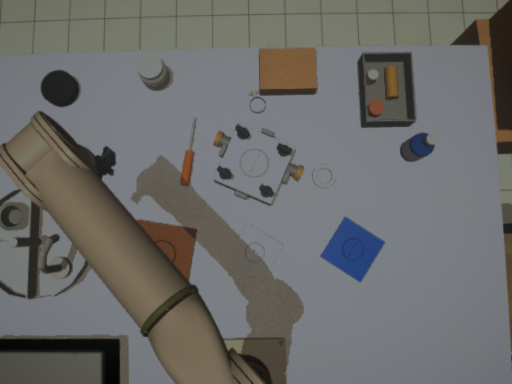

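View pics/ec_side.png

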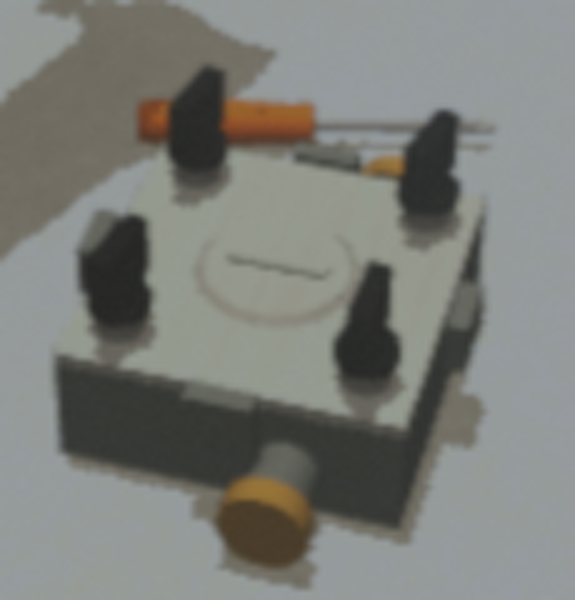

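```bash
python3 -c "
from workcell import manip
print(manip.hand_in())"
```

```text
the job is handed in; nothing more can be done
None
```

The lid is fastened and I handed the job in at about 46 s, with the gripper open and clear of everything.

**Order:** I turned each knob about 39–40° in the order 1, 3, 2, 4. Then I finished the pair 1 and 3, going back to 1 after 3, and next the pair 2 and 4, going back to 2. A last feel of 1, 3 and 4 turned each a further 1–2°.

**Snugness:** Turning took about 0.18 N m before each knob seated, and single torque readings scatter by about 0.03 N m.

| Knob | Total turn (deg) | Torque above free turning (N m) |
|---|---|---|
| 1 | 108 | about 0.25 |
| 2 | 87 | about 0.18 |
| 3 | 101 | about 0.21 |
| 4 | 81 | about 0.21 |

- **Knob 1:** It ended a little above the 0.15–0.2 N m snug band but below the 0.3 N m limit, and I did not back it off. Knobs 3 and 4 are at the top edge of the band.
- **Knob 2:** I did not feel it again after the last small turns on the other three.

**Lid:** The top camera shows all four corners down 6.4–6.6 mm, and the side camera 6.0–6.5 mm. The lid's top is 68–69 mm above the board; seated is 68 mm. In the last top view the ring, clamp and screwdriver look to be where they were.

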